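# Fill the gaps in the graded row of kiln props

## Robot

A 6-joint arm with a two-finger parallel gripper is mounted at the origin on a cart in front of the work surface, level with it; the furniture and walls round the work are solid. World frame = base frame: x ahead of the robot, y to its left, z up, the work surface at z = 0. Lengths are in m, angles in rad, forces in N, time in s.
With the tool pointing down it reaches from about 0.375 to 0.9 m from the base axis. Payload 3.1 kg.
Tool frame: the origin (TCP) lies at the very end of the fingers, on their centre line; the grasp point (between the pads) lies 19 mm behind it (tcp_to_grasp is the z of the grasp point in the tool frame, in m); z points along the fingers, y is the line along which they close (so a half turn about z gives the same grasp; the last joint's range is limited). The gripper opens to 87 mm and grips with 3 to 60 N. Pads are 19 mm wide; open, the fingers measure 117 mm over their backs; the gripper's body (75 mm by 190 mm) begins 51 mm behind the grasp point.
Start: joints at [-1.397, 0.527, 1.433, -0, 1.181, -0.178], TCP at [0.216, -0.586, 0.223] pointing down, gripper open.
Joint ranges: [-3.08, 3.08], [-0.75, 2.2], [0.22, 2.44], [-1.43, 4.57], [0, 2.65], [-2.85, 2.85]. Speed limits (rad/s): [2.79, 2.79, 3.14, 3.14, 3.14, 3.14].

## Interface

Orientations are given as a 3x3 rotation matrix whose columns are the frame's x, y, z axes.
In Python, from rig import get_obs, capture, sign_off, search_frame, outline_of, tcp_to_grasp gives the robot as it stands.
- The arm moves only by the tool apply_moves, never from a script. Its argument "deltas" is text: rows parted by semicolons, each of 7 numbers parted by spaces: the closure, from 0 (fully open) to 1 (shut), then the shift along the world's x, y, z in units of 50 mm (1.0 is 50 mm), then the turn, a rotation vector about the world's x, y, z in units of 5 degrees (1.0 is 5 degrees). A call has 1 to 5 rows; each row is the pose to reach, as a shift and turn from the pose commanded when the call began; what a row does not reach only later rows make up. A row lasts 1/10 s, in which the tool goes at most 50 mm and 8.59 degrees, less where a joint would pass 70% of its speed; a pose out of reach is approached as far as the arm can. A call with a gripper value outside its range is refused whole. The fingers move at their own pace and stop on an object; "grip_force" is the grip in N (left out, the last holds). Time passes only in rows, so rows that repeat a pose let the fingers close. It gives the time, the measured TCP pose, the force, the opening and the grip force at its end, in the units of the state.
- get_obs(): the state, without advancing time (a new reading comes with each control period).
- capture(name): name is "scene" or "top" or "wrist"; returns a dict with "img" (384x512x3 uint8, red, green, blue), "vfov" (degrees; the focal length in pixels is half the picture's height over the tangent of half this angle, whatever the lens; pixels are square), "cx", "cy" (the principal point, pixels), "k1" (the pictures are not rectified: a ray, as slopes to the right and down, at radius r is drawn at 1 + k1 r^2 times it, then the intrinsics apply), "extrinsics" (4x4, takes a point from camera to world coordinates). Camera axes: x right, y down, z forward; pixel columns grow to the right and rows downward; lengths in m; the calibration is good to about 2 mm. A picture is of the moment at which its call begins. There is no depth.
- sign_off(): hands the job in; it is judged then, once.
Trained networks look in a picture, given as the dict that the camera call returned (one of the last four; its "shot" number tells which), for a name from the list of things; names that differ only in an ending like _2 or _b are one class to them, and where a whole thing is asked for, a point or a joint stands for the part that bears it (a point fixed in the world has none). Each returns a list of dicts, best first, with "p" (0 to 1); they miss things now and then, are a little off and sometimes report something else, mostly with a low value. They report only what shows in the picture. A call takes as long as a camera call. They do not tell look-alikes from the thing itself.
- search_frame(picture, query): "point" ([x, y, z] in m, in the coordinates of the camera as it stood for that picture, good to about 4 mm: the middle of the surface that is visible of it).
- outline_of(picture, query): "pixels" (384x512 bool, what is visible of it).
The state is a dict: "clock": time; "joints": joint angles; "joint_vel": joint speeds; "effort": joint torques, N m; "tool_pos": TCP position; "tool_rot": TCP orientation; "wrist_force": force on the tool from outside, world axes, zero at the start; "ft_torque": the same for the moment, N m; "opening": finger opening in m; "grip_force": force on a finger pad.
Only numpy, scipy, OpenCV 4.12 (cv2) and the standard library are available. Lean on these libraries where they do the work, as an engineer would, in place of code of your own. Each camera call takes 0.05 s, during which the arm holds its last target. There are 200 camera calls.

## Task

The shortest and the tallest kiln prop already stand at the two ends of the wooden rack. Put the four loose props over the four empty dowels between them, one on each, so that the row rises step by step in height from the shortest to the tallest, every prop standing upright and right down on the board and the two end ones still on their dowels. They are brittle fireclay: lower each one into place, and do not drop or knock over any of them.

Things in the scene. Friction and masses are not known exactly. Their poses are not given: they have to be found in the camera images.
- rack: fixed wooden board, 90 mm (x) by 400 mm (y), top face 30 mm above the table, with six upright dowels on its centre line at y = -160, -96, -32, 32, 96, 160 mm, each 14 mm thick, 35 mm high, tapered tip. Props fit over them with 8 mm play all round. Origin under the board's centre at table height. Shortest and tallest prop stand on the outer dowels, either way round; the inner four are empty
- prop_50: kiln prop: upright buff fireclay tube, open right through, 46 mm outside, 30 mm bore, four shallow notches (5 mm) in each rim; 50 mm high, about 90 g. Origin on its axis at the lower end, z up the axis. The shortest of the six, already standing on one of the rack's outermost dowels, where it belongs
- prop_75: kiln prop: upright buff fireclay tube, open right through, 46 mm outside, 30 mm bore, four shallow notches (5 mm) in each rim; 75 mm high, about 135 g. Origin on its axis at the lower end, z up the axis. Stands loose on the table, in front of the rack, at the start
- prop_100: kiln prop: upright buff fireclay tube, open right through, 46 mm outside, 30 mm bore, four shallow notches (5 mm) in each rim; 100 mm high, about 180 g. Origin on its axis at the lower end, z up the axis. Stands loose on the table, in front of the rack, at the start
- prop_125: kiln prop: upright buff fireclay tube, open right through, 46 mm outside, 30 mm bore, four shallow notches (5 mm) in each rim; 125 mm high, about 225 g. Origin on its axis at the lower end, z up the axis. Stands loose on the table, in front of the rack, at the start
- prop_150: kiln prop: upright buff fireclay tube, open right through, 46 mm outside, 30 mm bore, four shallow notches (5 mm) in each rim; 150 mm high, about 270 g. Origin on its axis at the lower end, z up the axis. Stands loose on the table, in front of the rack, at the start
- prop_175: kiln prop: upright buff fireclay tube, open right through, 46 mm outside, 30 mm bore, four shallow notches (5 mm) in each rim; 175 mm high, about 315 g. Origin on its axis at the lower end, z up the axis. The tallest of the six, already standing on one of the rack's outermost dowels, where it belongs
Not all that is in view belongs to the job. Leave any blue or purple look-alike of the prop_100 alone. Leave any purple look-alike of the prop_150 alone.

How it is judged:
By the outcome, as a careful person would: the job done as asked, in the order asked, and still so for the second after the job is handed in, with the robot touching nothing.
It also fails if it takes over 99 s, if anything falls off the work surface, if the arm or the gripper's body presses on something with over 40 N, if the wrist force passes 120 N, or if a joint passes its speed limit or range.

## Working session

There is one attempt and no reset: what is moved stays moved. The work goes in short steps, Python scripts to look and compute and a tool call to move; the robot and the scene stay as the last step left them, time stands still between calls to the robot, and variables do not carry over. Pictures are saved under pics/ and viewed, at most 14 in all, crops included, and the job is handed in when it is done.

Besides the shell and the picture viewer there is one more tool, called after "Call:" as name(argument=value, ...) on one line, values as JSON. apply_moves: Moves the arm, as the interface text tells. Its arguments: {"type":"object","properties":{"deltas":{"type":"string"},"grip_force":{"type":"number"}},"required":["deltas"]}

```bash
ls; mkdir -p pics; python3 - <<'E'
from rig import *
import cv2,numpy as np
o=get_obs(); print(o['clock'],o['tool_pos'],o['tool_rot'],o['opening'],tcp_to_grasp)
a=[]
for n in ("scene","top"):
    c=capture(n); a.append(c['img']); T=np.array(c['extrinsics'])
    print(n,c['vfov'],c['cx'],c['cy'],c['k1'],T.round(3).tolist())
    for q in ("rack","prop_50","prop_75","prop_100","prop_125","prop_150","prop_175"):
        for r in search_frame(c,q)[:5]:
            p=T@np.r_[r['point'],1]; print(q,round(r['p'],2),p[:3].round(3))
cv2.imwrite("pics/a.png",cv2.cvtColor(a[0],cv2.COLOR_RGB2BGR))
cv2.imwrite("pics/b.png",cv2.cvtColor(a[1],cv2.COLOR_RGB2BGR))
E
```

```text
pics
0.0 [ 0.21585514 -0.5857734   0.22157846] [[ 9.38407371e-01  3.45530681e-01 -3.93835166e-04]
 [ 3.45530724e-01 -9.38405105e-01  2.09233729e-03]
 [ 3.53389797e-04 -2.09954688e-03 -9.99997734e-01]] 0.08687782303322727 -0.0187
scene 46.83127311402771 253.52710502483995 190.0902129300402 -0.07320916025190469 [[-0.907, -0.302, 0.294, 0.168], [-0.42, 0.681, -0.6, 0.697], [-0.019, -0.668, -0.744, 1.033], [0.0, 0.0, 0.0, 1.0]]
rack 0.55 [0.61  0.116 0.029]
prop_50 0.92 [0.586 0.268 0.156]
prop_50 0.86 [ 0.426 -0.093  0.099]
prop_50 0.78 [ 0.425 -0.278  0.051]
prop_50 0.71 [0.431 0.331 0.099]
prop_50 0.71 [0.472 0.184 0.074]
prop_75 0.92 [0.586 0.268 0.156]
prop_75 0.86 [ 0.426 -0.093  0.099]
prop_75 0.78 [ 0.425 -0.278  0.051]
prop_75 0.71 [0.431 0.331 0.099]
prop_75 0.71 [0.472 0.184 0.074]
prop_100 0.92 [0.586 0.268 0.156]
prop_100 0.86 [ 0.426 -0.093  0.099]
prop_100 0.78 [ 0.425 -0.278  0.051]
prop_100 0.71 [0.431 0.331 0.099]
prop_100 0.71 [0.472 0.184 0.074]
prop_125 0.92 [0.586 0.268 0.156]
prop_125 0.86 [ 0.426 -0.093  0.099]
prop_125 0.78 [ 0.425 -0.278  0.051]
prop_125 0.71 [0
[... 976 characters left out ...]
p_100 0.83 [0.596 0.239 0.168]
prop_100 0.76 [0.436 0.302 0.095]
prop_100 0.75 [ 0.604 -0.487  0.113]
prop_100 0.72 [0.446 0.077 0.096]
prop_100 0.68 [ 0.643 -0.06   0.076]
prop_125 0.83 [0.596 0.239 0.168]
prop_125 0.76 [0.436 0.302 0.095]
prop_125 0.75 [ 0.604 -0.487  0.113]
prop_125 0.72 [0.446 0.077 0.096]
prop_125 0.68 [ 0.643 -0.06   0.076]
prop_150 0.83 [0.596 0.239 0.168]
prop_150 0.76 [0.436 0.302 0.095]
prop_150 0.75 [ 0.604 -0.487  0.113]
prop_150 0.72 [0.446 0.077 0.096]
prop_150 0.68 [ 0.643 -0.06   0.076]
prop_175 0.83 [0.596 0.239 0.168]
prop_175 0.76 [0.436 0.302 0.095]
prop_175 0.75 [ 0.604 -0.487  0.113]
prop_175 0.72 [0.446 0.077 0.096]
prop_175 0.68 [ 0.643 -0.06   0.076]
```

View pics/a.png

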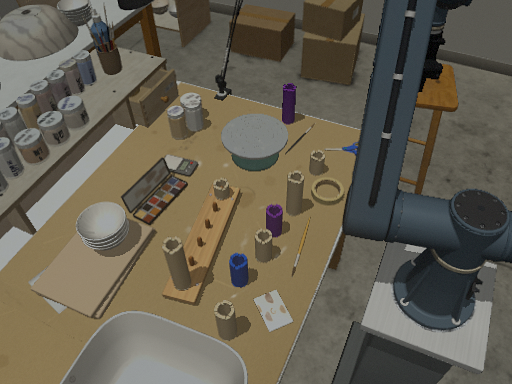

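View pics/b.png

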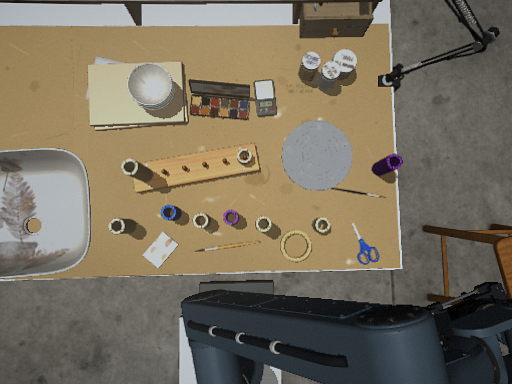

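The pictures show these pieces:

| Piece | Scene pixel | Top pixel |
|---|---|---|
| Loose buff prop | (226,320) | (118,226) |
| Loose buff prop | (263,245) | (201,220) |
| Loose buff prop | (295,192) | (264,224) |
| Loose buff prop | (317,162) | (322,225) |
| Blue look-alike, to leave | (239,270) | (169,213) |
| Purple look-alike, to leave | (274,220) | (231,217) |
| Purple look-alike, to leave | (289,103) | (388,163) |

On the rack, the tall prop is at (176,262) and the short one at (221,188). Next I'll fit cylinders and the rack in both views.

```bash
cat > h.py <<'E'
from rig import *
import numpy as np,cv2
from scipy.optimize import minimize
def proj(c,P):
    T=np.array(c['extrinsics']);P=(np.atleast_2d(P)-T[:3,3])@T[:3,:3]
    s=P[:,:2]/P[:,2:];r2=(s**2).sum(1,keepdims=True)
    f=192/np.tan(np.radians(c['vfov'])/2)
    return s*(1+c['k1']*r2)*f+[c['cx'],c['cy']]
def hullmask(c,P):
    S=8 # supersampled soft mask
    h=cv2.convexHull(proj(c,P).astype(np.float32))
    m=np.zeros((384,512),np.uint8);cv2.fillConvexPoly(m,np.round((h)*256).astype(np.int32),255,cv2.LINE_AA,8)
    return m/255.
t=np.linspace(0,2*np.pi,24,endpoint=False)
def cyl(x,y,h,z0=0,r=.023):
    ring=np.c_[x+r*np.cos(t),y+r*np.sin(t)]
    return np.r_[np.c_[ring,0*t+z0],np.c_[ring,0*t+z0+h]]
def box(x,y,a):
    c,s=np.cos(a),np.sin(a)
    return np.array([[x+c*u-s*v,y+s*u+c*v,z] for u in(-.045,.045) for v in(-.2,.2) for z in (0,.03)])
def dow(x,y,a): return np.array([[x-np.sin(a)*v,y+np.cos(a)*v] for v in (-.16,-.096,-.032,.032,.096,.16)])
def iou(a,b): return np.minimum(a,b).sum()/np.maximum(a,b).sum()
E
cat > m.py <<'E'
from h import *
C={n:capture(n) for n in("scene","top")}
M={n:[r['pixels'] for r in outline_of(C[n],"prop_100")if r['p']>.3] for n in C}
R={n:outline_of(C[n],"rack") for n in C}
print({n:(len(M[n]),[round(r['p'],2) for r in R[n]]) for n in C})
H=(.05,.075,.1,.125,.15,.175)
im={n:cv2.cvtColor(C[n]['img'],cv2.COLOR_RGB2BGR) for n in C}
hull={n:hull_ for n in C for hull_ in [cv2.fillConvexPoly(np.zeros((384,512),np.uint8),cv2.convexHull(np.argwhere(R[n][0]['pixels'])[:,::-1].astype(np.int32)),1).astype(float)] if R[n]}
f=lambda p:-iou(hullmask(C['top'],box(*p)),hull['top'])
best=min((minimize(f,[.62,.09,a],method='Nelder-Mead',options=dict(initial_simplex=np.array([[.62,.09,a],[.64,.09,a],[.62,.11,a],[.62,.09,a+.1]]))) for a in(-.1,.1)),key=lambda r:r.fun)
print("rack",best.x.round(4),best.fun); D=dow(*best.x);print(D.round(4).tolist())
for n in C:
    for p in proj(C[n],np.c_[D,0*D[:,0]+.065]): cv2.circle(im[n],tuple(np.round(p).astype(int)),2,(0,255,0),-1)
    cv2.polylines(im[n],[cv2.convexHull(proj(C[n],box(*best.x)).astype(np.float32)).round().astype(np.int32)],True,(0,255,0))
S=M['scene']
for m in M['top']:
    v,u=np.argwhere(m).mean(0)
    T=np.array(C['top']['extrinsics']);fl=192/np.tan(np.radians(C['top']['vfov'])/2)
    d=T[:3,:3]@[(u-C['top']['cx'])/fl,(v-C['top']['cy'])/fl,1];g=T[:3,3]+d*(.05-T[2,3])/d[2]
    out=[]
    for z0 in (0,.03):
      if (z0>0)!=(min(np.hypot(*(D[[0,5]]-g[:2]).T))<.06): continue
      for h in H:
        def loss(p):
            return 2-iou(hullmask(C['top'],cyl(*p,h,z0)),m)-max(iou(hullmask(C['scene'],cyl(*p,h,z0)),s) for s in S)
        x0=g[:2];r=minimize(loss,x0,method='Nelder-Mead',options=dict(xatol=2e-4,fatol=1e-3,initial_simplex=np.array([x0+[-.01,-.01],x0+[.02,0],x0+[0,.02]])))
        out.append((r.fun,h,z0,r.x))
    out.sort(key=lambda o:o[0])
    col=C['top']['img'][m].mean(0).astype(int)
    print((int(u),int(v)),col,[(round(o[0],2),o[1],o[2],o[3].round(4).tolist()) for o in out[:2]])
    o=out[0]
    for n in C: cv2.polylines(im[n],[cv2.convexHull(proj(C[n],cyl(*o[3],o[1],o[2])).astype(np.float32)).round().astype(np.int32)],True,(0,0,255))
a=cv2.resize(im['scene'][70:350,120:350],None,fx=2,fy=2);cv2.imwrite("pics/c.png",a)
a=cv2.resize(im['top'][130:260,90:400],None,fx=2.5,fy=2.5);cv2.imwrite("pics/d.png",a)
E
python3 m.py
```

```text
{'scene': (9, [0.94]), 'top': (9, [0.92])}
rack [0.6218 0.0955 0.1592] -0.9403645295568912
[[0.6471, -0.0625], [0.637, 0.0007], [0.6269, 0.0639], [0.6167, 0.1271], [0.6066, 0.1903], [0.5964, 0.2535]]
(137, 170) [100  92  74] [(np.float64(0.21), 0.175, 0.03, [0.5995, 0.252]), (np.float64(0.26), 0.15, 0.03, [0.6004, 0.253])]
(386, 164) [51 26 63] [(np.float64(0.29), 0.15, 0, [0.6056, -0.4955]), (np.float64(0.3), 0.125, 0, [0.6091, -0.5028])]
(244, 156) [140 135 113] [(np.float64(0.56), 0.05, 0.03, [0.6451, -0.0565]), (np.float64(0.81), 0.075, 0.03, [0.6449, -0.0563])]
(121, 225) [99 94 78] [(np.float64(0.29), 0.125, 0, [0.4399, 0.3133]), (np.float64(0.3), 0.1, 0, [0.4397, 0.3141])]
(170, 212) [ 56  66 101] [(np.float64(0.4), 0.1, 0, [0.4758, 0.1697]), (np.float64(0.41), 0.075, 0, [0.4771, 0.1718])]
(201, 221) [129 124 104] [(np.float64(0.4), 0.075, 0, [0.4484, 0.0767]), (np.float64(0.43), 0.1, 0, [0.4484, 0.0752])]
(320, 224) [132 126 101] [(np.float64(0.37), 0.075, 0, [0.4269, -0.2932]), (np.float64(0.38), 0.05, 0, [0.4276, -0.2964])]
(230, 217) [105  64 116] [(np.float64(0.68), 0.075, 0, [0.4573, -0.0169]), (np.float64(0.7), 0.1, 0, [0.4555, -0.0144])]
(262, 223) [154 151 127] [(np.float64(0.57), 0.15, 0, [0.4329, -0.1082]), (np.float64(0.58), 0.125, 0, [0.4347, -0.1119])]
```

View pics/c.png

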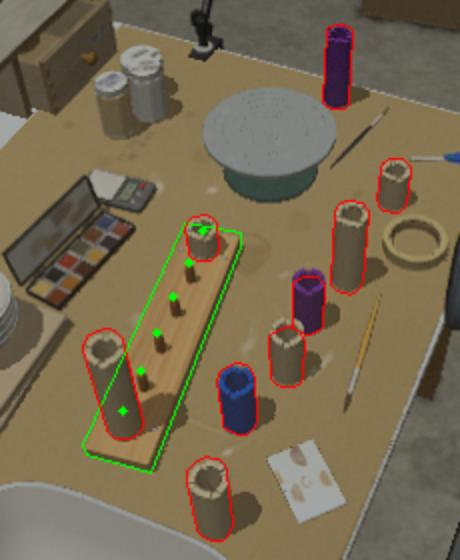

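View pics/d.png

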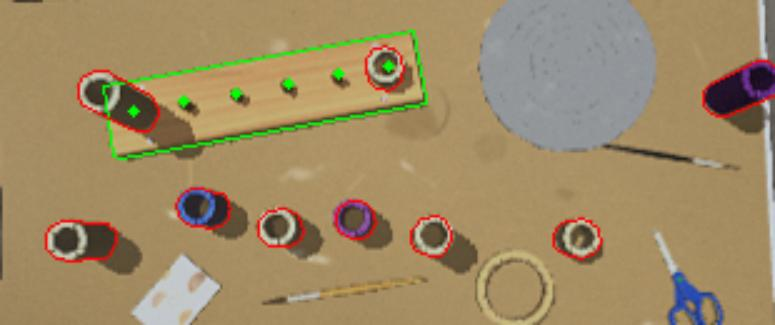

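Identification: the loose buff props fit 75 at (.427,-.293), 150 at (.433,-.108), 100 at (.448,.077) and 125 at (.440,.313). The purple and blue ones at scene (274,220), (239,270) and (289,103) are the look-alikes and stay put. The short end is at y<0, so the dowels from the -y side take 75, 100, 125 and 150. I'll start with prop_75, with the tool's y axis across the rack.

Call:
apply_moves(deltas="0 0.42 0.58 0 0 0 1.6;0 0.84 1.16 0 0 0 3.2;0 1.26 1.74 0 0 0 4.8;0 1.7 2.3 0 0 0 6.4;0 2.1 2.9 0 0 0 7.9", grip_force=15)

```text
clock: 1.6
tool_pos: [0.3218, -0.4406, 0.2227]
tool_rot: [[0.5, 0.866, 0.0], [0.866, -0.5, -0.001], [-0.0, 0.001, -1.0]]
wrist_force: [-0.6, -0.0, -0.3]
opening: 0.0867
grip_force: 0.0
```

Call:
apply_moves(deltas="0 0.42 0.58 0 0 0 1.6;0 0.84 1.16 0 0 0 3.2;0 1.26 1.74 0 0 0 4.8;0 1.7 2.3 0 0 0 6.4;0 2.1 2.95 0 0 0 7.9")

```text
clock: 2.1
tool_pos: [0.4271, -0.2934, 0.2228]
tool_rot: [[-0.165, 0.986, 0.001], [0.986, 0.165, -0.001], [-0.001, 0.001, -1.0]]
wrist_force: [0.1, 0.1, -0.4]
opening: 0.0869
grip_force: 0.0
```

Call:
apply_moves(deltas="0 0 0 0 0 0 0;0 0 0 0 0 0 0")

```text
clock: 2.3
tool_pos: [0.4264, -0.2935, 0.2227]
tool_rot: [[-0.161, 0.987, 0.0], [0.987, 0.161, -0.001], [-0.001, -0.0, -1.0]]
wrist_force: [-0.5, 0.5, 0.5]
opening: 0.0869
grip_force: 0.0
```

```bash
cat > w.py <<'E'
# usage: w.py pngname ; prints network props seen in wrist view with pose fits
import sys
from h import *
o=get_obs();print(o['clock'],np.round(o['tool_pos'],4),np.round(o['tool_rot'],3).tolist())
c=capture('wrist');T=np.array(c['extrinsics']);print(c['vfov'],T.round(3).tolist())
im=cv2.cvtColor(c['img'],cv2.COLOR_RGB2BGR)
for r in outline_of(c,'prop_100'):
    m=r['pixels'];v,u=np.argwhere(m).mean(0);print(round(r['p'],2),int(u),int(v),m.sum())
for x,y,h in [eval(a) for a in sys.argv[2:]]:
    for z in (0,h): cv2.polylines(im,[proj(c,cyl(x,y,h)[24*(z>0):24+24*(z>0)]).round().astype(np.int32)],True,(0,0,255))
cv2.imwrite(f"pics/{sys.argv[1]}.png",im)
E
python3 w.py w1 .427,-.293,.075
```

```text
2.3 [ 0.4264 -0.2935  0.2227] [[-0.161, 0.987, 0.0], [0.987, 0.161, -0.001], [-0.001, -0.0, -1.0]]
62.23784859877204 [[0.987, 0.155, 0.047, 0.414], [0.162, -0.943, -0.291, -0.213], [-0.0, 0.295, -0.955, 0.384], [0.0, 0.0, 0.0, 1.0]]
0.98 354 313 439
0.93 258 165 1770
0.88 291 6 498
```

View pics/w1.png

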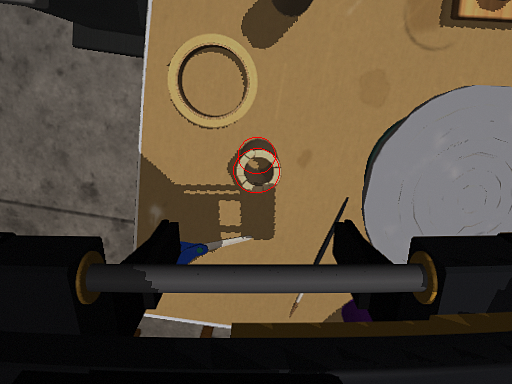

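The wrist view shows prop_75's rim at (258,165), matching the projected ring. Now grasp, lift, and transport to dowel (0.637, 0.0007).

Call:
apply_moves(deltas="0 0 0 -1 0 0 0;0 0 0 -2 0 0 0;0 0 0 -3 0 0 0;0 0 0 -3.73 0 0 0;0 0 0 -3.73 0 0 0", grip_force=20)

```text
clock: 2.9
tool_pos: [0.4227, -0.2928, 0.0316]
tool_rot: [[-0.157, 0.988, -0.007], [0.988, 0.157, 0.008], [0.009, -0.006, -1.0]]
wrist_force: [-0.2, 1.2, -0.3]
opening: 0.087
grip_force: 0.0
```

Call:
apply_moves(deltas="1 0 0 0 0 0 0;1 0 0 0 0 0 0;1 0 0 0 0 0 0;1 0 0 0 0 0 0;1 0 0 0 0 0 0")

```text
clock: 3.4
tool_pos: [0.4266, -0.2945, 0.0374]
tool_rot: [[-0.16, 0.987, 0.002], [0.987, 0.16, -0.002], [-0.002, 0.001, -1.0]]
wrist_force: [0.1, 0.7, 0.2]
opening: 0.055
grip_force: 0.0
```

Call:
apply_moves(deltas="1 0 0 0 0 0 0;1 0 0 0.3 0 0 0;1 0 0 1 0 0 0;1 0 0 1.9 0 0 0;1 0 0 2.7 0 0 0")

```text
clock: 3.9
tool_pos: [0.4256, -0.2935, 0.1724]
tool_rot: [[-0.16, 0.987, -0.001], [0.987, 0.16, 0.001], [0.001, -0.001, -1.0]]
wrist_force: [0.4, -0.7, -1.8]
opening: 0.0456
grip_force: 20.4
```

```bash
cat > held.py <<'E'
# fit held prop: height h, print its axis xy and bottom z rel. to TCP, using scene+top outlines
import sys
from h import *
h=float(sys.argv[1]);o=get_obs();p=np.array(o['tool_pos']);print(o['clock'],p.round(4),o['opening'],o['grip_force'])
c=capture('wrist')
S={n:capture(n) for n in('scene','top')};S={**S,'wrist':c}
for n,k in S.items():
    best=None
    for r in outline_of(k,'prop_100'):
        e=cyl(p[0],p[1],h,p[2]+.039-h);i=iou(hullmask(k,e),r['pixels'])
        if best is None or i>best[0]: best=(i,r['pixels'],r['p'])
    if best and best[0]>.2:
        m=best[1];f=lambda d:-iou(hullmask(k,cyl(p[0]+d[0],p[1]+d[1],h,p[2]+.039-h+d[2])),m)
        mm=np.argwhere(m);q=proj(k,cyl(p[0],p[1],h,p[2]+.039-h))
        print(n,round(best[0],2),'mask box',mm.min(0)[::-1],mm.max(0)[::-1],'pred',q.min(0).round(),q.max(0).round())
    else: print(n,'none',best and best[0])
E
python3 held.py .075
```

```text
3.9 [ 0.4256 -0.2935  0.1724] 0.04562969032619596 20.35536780167604
scene none 0.0
top none 0.0
wrist 0.65 mask box [209 181] [303 318] pred [203. 181.] [306. 320.]
```

Call:
apply_moves(deltas="1 0.2 0.3 0.7 0 0 0;1 0.6 0.85 1.2 0 0 0;1 1.1 1.5 1.2 0 0 0;1 1.6 2.2 1.2 0 0 0;1 2.15 2.95 1.2 0 0 0")

```text
clock: 4.7
tool_pos: [0.533, -0.145, 0.229]
tool_rot: [[-0.159, 0.987, -0.004], [0.987, 0.159, 0.002], [0.002, -0.004, -1.0]]
wrist_force: [0.4, -0.3, -2.0]
opening: 0.0457
grip_force: 20.3
```

Call:
apply_moves(deltas="1 0.5 0.7 0 0 0 0;1 1.0 1.4 0 0 0 0;1 1.5 2.1 0 0 0 0;1 1.9 2.7 0 0 0 0;1 2.08 2.93 0 0 0 0")

```text
clock: 5.2
tool_pos: [0.6376, 0.0034, 0.2281]
tool_rot: [[-0.163, 0.987, -0.004], [0.987, 0.163, 0.002], [0.002, -0.004, -1.0]]
wrist_force: [-0.5, 0.3, -1.5]
opening: 0.0452
grip_force: 20.3
```

Call:
apply_moves(deltas="1 0 0 0 0 0 0;1 0 0 -0.6 0 0 0;1 0 0 -1.2 0 0 0;1 0 0 -1.8 0 0 0;1 0 0 -1.8 0 0 0")

```text
clock: 5.7
tool_pos: [0.6322, -0.0012, 0.1358]
tool_rot: [[-0.158, 0.987, -0.013], [0.987, 0.158, 0.001], [0.003, -0.013, -1.0]]
wrist_force: [-1.5, 0.6, -0.8]
opening: 0.0458
grip_force: 20.3
```

```bash
python3 held.py .075; python3 - <<'E'
from h import *
c=capture('wrist');im=cv2.cvtColor(c['img'],cv2.COLOR_RGB2BGR)
D=dow(.6218,.0955,.1592)
for p in proj(c,np.c_[D,0*D[:,0]+.065])[1:].round().astype(int):print(p);cv2.circle(im,tuple(map(int,p)),2,(0,255,0),-1)
cv2.imwrite("pics/w2.png",im)
E
```

```text
5.7 [ 0.6322 -0.0012  0.1358] 0.045778593924600645 20.34043632040266
scene 0.66 mask box [204 172] [221 198] pred [204. 168.] [223. 199.]
top none 0.0
wrist 0.64 mask box [208 181] [303 317] pred [202. 181.] [305. 320.]
[253 192]
[253 109]
[253  14]
[253 -91]
[ 253 -199]
```

View pics/w2.png

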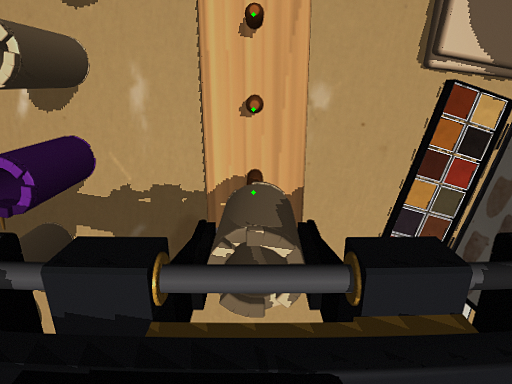

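The wrist view shows dowel D2 at (254,104) against a predicted (253,109). D1 is just behind the held prop, so the rack fit is good. Lowering gently.

Call:
apply_moves(deltas="1 0 0 0 0 0 0;1 0 0 0 0 0 0;1 0 0 -0.2 0 0 0;1 0 0 -0.4 0 0 0;1 0 0 -0.6 0 0 0")

```text
clock: 6.55
tool_pos: [0.637, 0.0002, 0.1097]
tool_rot: [[-0.16, 0.987, -0.001], [0.987, 0.16, 0.0], [0.0, -0.001, -1.0]]
wrist_force: [-0.2, 0.0, -1.3]
opening: 0.0454
grip_force: 20.3
```

Call:
apply_moves(deltas="1 0 0 0 0 0 0;1 0 0 -0.2 0 0 0;1 0 0 -0.4 0 0 0;1 0 0 -0.55 0 0 0;1 0 0 -0.55 0 0 0")

```text
clock: 7.05
tool_pos: [0.6364, 0.0002, 0.0819]
tool_rot: [[-0.16, 0.987, -0.003], [0.987, 0.16, 0.0], [0.001, -0.003, -1.0]]
wrist_force: [0.2, 1.1, -1.8]
opening: 0.0457
grip_force: 20.3
```

Call:
apply_moves(deltas="1 0 0 -0.1 0 0 0;1 0 0 -0.2 0 0 0;1 0 0 -0.28 0 0 0;1 0 0 -0.32 0 0 0;1 0 0 -0.35 0 0 0")

```text
clock: 7.55
tool_pos: [0.6376, -0.0, 0.0665]
tool_rot: [[-0.16, 0.987, 0.0], [0.987, 0.16, -0.0], [-0.0, 0.0, -1.0]]
wrist_force: [-1.0, -0.5, 7.6]
opening: 0.0455
grip_force: 21.1
```

Call:
apply_moves(deltas="1 0 0 0 0 0 0;1 0 0 -0.03 0 0 0;1 0 0 -0.05 0 0 0;1 0 0 -0.05 0 0 0")

```text
clock: 7.95
tool_pos: [0.6381, 0.0001, 0.0663]
tool_rot: [[-0.16, 0.987, 0.002], [0.987, 0.16, -0.0], [-0.001, 0.002, -1.0]]
wrist_force: [-2.9, 0.5, 13.9]
opening: 0.0454
grip_force: 21.9
```

Seated: contact at TCP z .066, as predicted. Release, lift and head for prop_100.

Call:
apply_moves(deltas="0 0 0 0.05 0 0 0;0 0 0 0.05 0 0 0;0 0 0 0.05 0 0 0;0 0 0 0.05 0 0 0;0 0 0 0.05 0 0 0")

```text
clock: 8.45
tool_pos: [0.6374, 0.0, 0.0656]
tool_rot: [[-0.16, 0.987, -0.0], [0.987, 0.16, 0.0], [0.0, -0.0, -1.0]]
wrist_force: [1.3, 1.2, -0.3]
opening: 0.0774
grip_force: 0.0
```

Call:
apply_moves(deltas="0 0 0 0.5 0 0 0;0 0 0 1.3 0 0 0;0 0 0 2.2 0 0 0;0 -0.3 0.15 2.7 0 0 0;0 -0.9 0.4 2.9 0 0 0")

```text
clock: 8.95
tool_pos: [0.5962, 0.019, 0.2145]
tool_rot: [[-0.159, 0.987, 0.01], [0.987, 0.159, -0.002], [-0.003, 0.009, -1.0]]
wrist_force: [-0.4, -0.3, 0.1]
opening: 0.087
grip_force: 0.0
```

Call:
apply_moves(deltas="0 -0.8 0.3 0 0 0 0;0 -1.7 0.6 0 0 0 0;0 -2.5 0.95 0 0 0 0;0 -2.88 1.14 0 0 0 0;0 -2.88 1.14 0 0 0 0")

```text
clock: 9.45
tool_pos: [0.4444, 0.0783, 0.2108]
tool_rot: [[-0.162, 0.987, -0.004], [0.987, 0.162, 0.001], [0.001, -0.004, -1.0]]
wrist_force: [0.4, -0.7, -0.4]
opening: 0.0873
grip_force: 0.0
```

```bash
python3 w.py w3 .4484,.076,.1; python3 m.py
```

```text
9.45 [0.4444 0.0783 0.2108] [[-0.162, 0.987, -0.004], [0.987, 0.162, 0.001], [0.001, -0.004, -1.0]]
62.23784859877204 [[0.987, 0.157, 0.044, 0.433], [0.163, -0.943, -0.29, 0.158], [-0.004, 0.293, -0.956, 0.372], [0.0, 0.0, 0.0, 1.0]]
0.98 222 314 1551
0.86 398 249 545
0.85 262 176 2395
0.75 255 241 1772
0.62 462 19 3529
0.58 311 81 2250
{'scene': (8, [0.74]), 'top': (7, [0.9, 0.43])}
rack [0.6216 0.098  0.1579] -0.9241688170650301
[[0.6468, -0.06], [0.6367, 0.0032], [0.6267, 0.0664], [0.6166, 0.1296], [0.6065, 0.1928], [0.5965, 0.2561]]
(387, 164) [52 26 67] [(np.float64(1.14), 0.125, 0, [0.6109, -0.5018]), (np.float64(1.17), 0.1, 0, [0.614, -0.5094])]
(122, 225) [98 94 80] [(np.float64(0.31), 0.1, 0, [0.4401, 0.3146]), (np.float64(0.32), 0.125, 0, [0.4405, 0.3129])]
(224, 158) [135 128 106] [(np.float64(0.55), 0.1, 0, [0.6379, 0.0003]), (np.float64(0.62), 0.075, 0, [0.6422, 0.0002])]
(136, 169) [106  98  79] [(np.float64(0.19), 0.175, 0.03, [0.5997, 0.2528]), (np.float64(0.27), 0.15, 0.03, [0.6007, 0.2533])]
(244, 156) [147 141 117] [(np.float64(1.13), 0.05, 0.03, [0.6434, -0.0586]), (np.float64(1.24), 0.075, 0.03, [0.6417, -0.0578])]
(207, 221) [92 84 69] [(np.float64(0.94), 0.075, 0, [0.4522, 0.0674]), (np.float64(1.0), 0.1, 0, [0.4495, 0.0728])]
(263, 223) [158 155 129] [(np.float64(0.91), 0.05, 0, [0.4351, -0.1125]), (np.float64(0.99), 0.075, 0, [0.4349, -0.1119])]
```

View pics/w3.png

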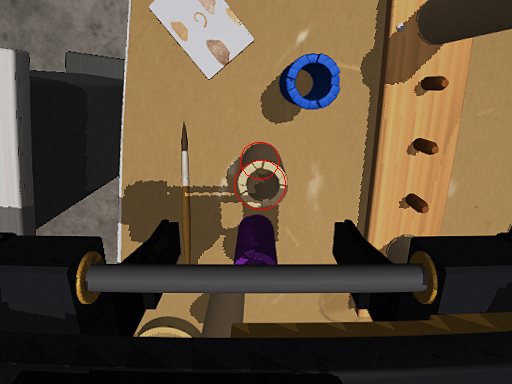

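Prop_100's rim at (262,185) sits on the projected ring. The purple look-alike is behind it at (256,240), with enough clearance.

Call:
apply_moves(deltas="0 0 0 0 0 0 0;0 0 0 -0.9 0 0 0;0 0 0 -1.8 0 0 0;0 0 0 -2.6 0 0 0;0 0 0 -3 0 0 0")

```text
clock: 10.35
tool_pos: [0.4471, 0.0769, 0.0583]
tool_rot: [[-0.16, 0.987, -0.004], [0.987, 0.16, 0.0], [0.001, -0.004, -1.0]]
wrist_force: [-0.2, 0.1, 0.1]
opening: 0.0872
grip_force: 0.0
```

Call:
apply_moves(deltas="0 0 0 0 0 0 0;1 0 0 0 0 0 0;1 0 0 0 0 0 0;1 0 0 0 0 0 0;1 0 0 0 0 0 0")

```text
clock: 10.85
tool_pos: [0.4493, 0.077, 0.0622]
tool_rot: [[-0.16, 0.987, 0.003], [0.987, 0.16, -0.0], [-0.001, 0.003, -1.0]]
wrist_force: [0.5, -0.4, 0.4]
opening: 0.0631
grip_force: 0.0
```

Call:
apply_moves(deltas="1 0 0 0 0 0 0;1 0 0 0 0 0 0;1 0 0 0 0 0 0;1 0 0 0 0 0 0;1 0 0 0.2 0 0 0")

```text
clock: 11.35
tool_pos: [0.4474, 0.0771, 0.0705]
tool_rot: [[-0.16, 0.987, -0.003], [0.987, 0.16, 0.0], [0.001, -0.003, -1.0]]
wrist_force: [0.4, 0.7, -1.7]
opening: 0.046
grip_force: 20.0
```

Call:
apply_moves(deltas="1 0 0 0.6 0 0 0;1 0 0 1.4 0 0 0;1 0 0 2.2 0 0 0;1 0 0 3 0 0 0;1 0 0 3 0 0 0")

```text
clock: 11.85
tool_pos: [0.4515, 0.0769, 0.2259]
tool_rot: [[-0.16, 0.987, 0.011], [0.987, 0.16, -0.001], [-0.003, 0.011, -1.0]]
wrist_force: [0.3, -0.0, -2.6]
opening: 0.0462
grip_force: 20.0
```

```bash
python3 held.py .1
```

```text
11.85 [0.4515 0.0769 0.2259] 0.04617212657637789 19.98186388061754
scene 0.69 mask box [254 189] [272 227] pred [252. 185.] [271. 226.]
top none 0.0
wrist 0.68 mask box [209 174] [303 319] pred [204. 171.] [307. 320.]
```

Call:
apply_moves(deltas="1 0.6 -0.04 0 0 0 0;1 1.4 -0.1 0 0 0 0;1 2.3 -0.16 0 0 0 0;1 3.1 -0.22 0 0 0 0;1 3.58 -0.24 0 0 0 0")

```text
clock: 12.65
tool_pos: [0.6299, 0.0644, 0.2187]
tool_rot: [[-0.16, 0.987, -0.001], [0.987, 0.16, -0.0], [0.0, -0.001, -1.0]]
wrist_force: [-0.1, -0.6, -1.4]
opening: 0.0461
grip_force: 20.0
```

Call:
apply_moves(deltas="1 0 0 0 0 0 0;1 0 0 -0.4 0 0 0;1 0 0 -1 0 0 0;1 0 0 -1.5 0 0 0;1 0 0 -1.6 0 0 0")

```text
clock: 13.15
tool_pos: [0.6229, 0.0654, 0.1362]
tool_rot: [[-0.16, 0.987, -0.012], [0.987, 0.16, 0.001], [0.003, -0.011, -1.0]]
wrist_force: [-0.8, 0.7, -2.7]
opening: 0.0462
grip_force: 20.0
```

Call:
apply_moves(deltas="1 0 0 0 0 0 0;1 0 0 -0.1 0 0 0;1 0 0 -0.3 0 0 0;1 0 0 -0.5 0 0 0;1 0 0 -0.6 0 0 0")

```text
clock: 13.65
tool_pos: [0.6269, 0.0651, 0.1102]
tool_rot: [[-0.16, 0.987, -0.001], [0.987, 0.16, 0.0], [0.0, -0.001, -1.0]]
wrist_force: [-0.4, -0.4, -2.5]
opening: 0.0464
grip_force: 20.0
```

```bash
python3 held.py .1;
```

```text
13.65 [0.6269 0.0651 0.1102] 0.046406681732945654 19.981568876953588
scene 0.66 mask box [196 194] [215 228] pred [194. 192.] [215. 228.]
top none 0.0
wrist 0.68 mask box [209 174] [303 318] pred [203. 171.] [306. 320.]
```

Call:
apply_moves(deltas="1 0 0 -0.1 0 0 0;1 0 0 -0.2 0 0 0;1 0 0 -0.3 0 0 0;1 0 0 -0.37 0 0 0;1 0 0 -0.4 0 0 0")

```text
clock: 14.45
tool_pos: [0.6274, 0.0651, 0.0914]
tool_rot: [[-0.16, 0.987, -0.001], [0.987, 0.16, 0.0], [0.0, -0.001, -1.0]]
wrist_force: [-2.6, 0.1, 9.1]
opening: 0.046
grip_force: 20.0
```

Call:
apply_moves(deltas="1 0 0 0 0 0 0;1 0 0 0 0 0 0")

```text
clock: 14.65
tool_pos: [0.6273, 0.0651, 0.0914]
tool_rot: [[-0.16, 0.987, -0.0], [0.987, 0.16, -0.0], [0.0, -0.0, -1.0]]
wrist_force: [-1.2, -0.2, 3.1]
opening: 0.0463
grip_force: 20.0
```

Call:
apply_moves(deltas="0 0 0 0.03 0 0 0;0 0 0 0.03 0 0 0;0 0 0 0.03 0 0 0;0 0 0 0.03 0 0 0;0 0 0 0.03 0 0 0")

```text
clock: 15.15
tool_pos: [0.6276, 0.065, 0.0925]
tool_rot: [[-0.16, 0.987, 0.0], [0.987, 0.16, -0.0], [-0.0, 0.0, -1.0]]
wrist_force: [-0.1, 0.1, 0.9]
opening: 0.078
grip_force: 0.0
```

Call:
apply_moves(deltas="0 0 0 0.5 0 0 0;0 0 0 1.3 0 0 0;0 0 0 2.2 0 0 0;0 -0.1 0.1 2.9 0 0 0;0 -0.5 0.6 3.2 0 0 0")

```text
clock: 15.65
tool_pos: [0.6066, 0.0931, 0.257]
tool_rot: [[-0.157, 0.988, 0.01], [0.988, 0.157, -0.001], [-0.003, 0.01, -1.0]]
wrist_force: [0.9, 0.4, -0.1]
opening: 0.087
grip_force: 0.0
```

Call:
apply_moves(deltas="0 -0.6 0.7 0 0 0 0;0 -1.2 1.5 0 0 0 0;0 -1.8 2.3 0 0 0 0;0 -2.4 3.1 0 0 0 0;0 -2.9 3.85 0 0 0 0")

```text
clock: 16.15
tool_pos: [0.4555, 0.2889, 0.2527]
tool_rot: [[-0.16, 0.987, -0.0], [0.987, 0.16, 0.0], [0.0, -0.0, -1.0]]
wrist_force: [1.0, 0.2, -0.7]
opening: 0.087
grip_force: 0.0
```

Call:
apply_moves(deltas="0 -0.34 0.52 0 0 0 0;0 -0.34 0.52 -0.5 0 0 0;0 -0.34 0.52 -1 0 0 0;0 -0.34 0.52 -1 0 0 0")

```text
clock: 16.55
tool_pos: [0.4378, 0.3128, 0.1998]
tool_rot: [[-0.161, 0.987, -0.007], [0.987, 0.161, -0.003], [-0.002, -0.007, -1.0]]
wrist_force: [-0.3, 0.3, -0.0]
opening: 0.0868
grip_force: 0.0
```

```bash
python3 w.py w4 .440,.3135,.125
```

```text
16.55 [0.4378 0.3128 0.1998] [[-0.161, 0.987, -0.007], [0.987, 0.161, -0.003], [-0.002, -0.007, -1.0]]
62.23784859877204 [[0.987, 0.157, 0.041, 0.427], [0.162, -0.942, -0.293, 0.394], [-0.007, 0.296, -0.955, 0.361], [0.0, 0.0, 0.0, 1.0]]
0.87 271 301 1478
0.8 391 240 1326
0.69 259 181 3388
```

View pics/w4.png

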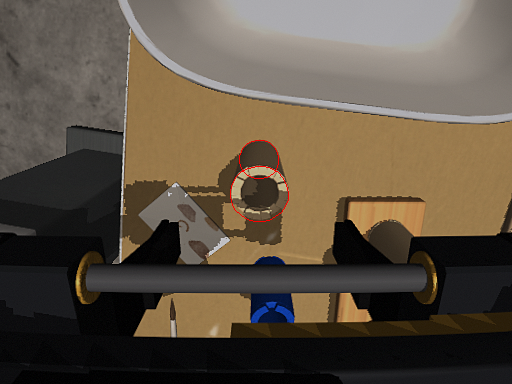

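Rim at (260,193) matches the 125 mm ring; the blue look-alike at (270,300) stays clear. Grasping.

Call:
apply_moves(deltas="0 0 0 -0.6 0 0 0;0 0 0 -1.4 0 0 0;0 0 0 -2.1 0 0 0;0 0 0 -2.34 0 0 0;1 0 0 -2.34 0 0 0")

```text
clock: 17.15
tool_pos: [0.4406, 0.3132, 0.085]
tool_rot: [[-0.159, 0.987, -0.002], [0.987, 0.159, -0.001], [-0.0, -0.002, -1.0]]
wrist_force: [0.4, 0.5, 0.0]
opening: 0.084
grip_force: 0.0
```

Call:
apply_moves(deltas="1 0 0 0 0 0 0;1 0 0 0 0 0 0;1 0 0 0 0 0 0;1 0 0 0 0 0 0;1 0 0 0 0 0 0")

```text
clock: 17.65
tool_pos: [0.4406, 0.3137, 0.0862]
tool_rot: [[-0.16, 0.987, 0.001], [0.987, 0.16, 0.0], [0.0, 0.001, -1.0]]
wrist_force: [-0.9, -1.0, -0.2]
opening: 0.0472
grip_force: 0.5
```

Call:
apply_moves(deltas="1 0 0 0 0 0 0;1 0 0 0 0 0 0;1 0 0 0 0 0 0;1 0 0 0.2 0 0 0;1 0 0 0.6 0 0 0")

```text
clock: 18.15
tool_pos: [0.439, 0.3128, 0.1145]
tool_rot: [[-0.16, 0.987, -0.004], [0.987, 0.16, -0.002], [-0.001, -0.005, -1.0]]
wrist_force: [-0.2, 0.7, -2.3]
opening: 0.0459
grip_force: 20.0
```

Call:
apply_moves(deltas="1 0 0 0.8 0 0 0;1 0 0 1.6 0 0 0;1 0 0 2.2 0 0 0;1 0 0 2.4 0 0 0;1 0 0 2.4 0 0 0")

```text
clock: 18.65
tool_pos: [0.441, 0.3138, 0.2367]
tool_rot: [[-0.16, 0.987, 0.003], [0.987, 0.16, 0.001], [0.001, 0.003, -1.0]]
wrist_force: [-0.4, 0.1, -2.9]
opening: 0.046
grip_force: 20.0
```

```bash
python3 held.py .125
```

```text
18.65 [0.441  0.3138 0.2367] 0.04598935661419992 19.975884799425785
scene 0.65 mask box [208 268] [233 312] pred [206. 262.] [232. 312.]
top 0.48 mask box [ 97 217] [120 234] pred [ 86. 216.] [121. 234.]
wrist 0.69 mask box [208 163] [307 317] pred [203. 163.] [306. 320.]
```

Call:
apply_moves(deltas="1 0.4 -0.4 0.2 0 0 0;1 1 -1.1 0.2 0 0 0;1 1.7 -1.8 0.2 0 0 0;1 2.4 -2.5 0.2 0 0 0;1 3 -3.2 0.2 0 0 0")

```text
clock: 19.45
tool_pos: [0.5918, 0.1519, 0.2443]
tool_rot: [[-0.16, 0.987, -0.001], [0.987, 0.16, -0.0], [0.0, -0.001, -1.0]]
wrist_force: [0.3, 0.6, -1.9]
opening: 0.0459
grip_force: 20.0
```

Call:
apply_moves(deltas="1 0.4 -0.4 0 0 0 0;1 0.52 -0.51 0 0 0 0;1 0.52 -0.51 0 0 0 0;1 0.52 -0.51 -0.5 0 0 0;1 0.52 -0.51 -1 0 0 0")

```text
clock: 19.95
tool_pos: [0.6155, 0.1296, 0.1953]
tool_rot: [[-0.162, 0.987, 0.0], [0.987, 0.162, 0.001], [0.001, 0.0, -1.0]]
wrist_force: [-0.6, -0.7, -3.6]
opening: 0.046
grip_force: 20.0
```

Call:
apply_moves(deltas="1 0 0 -0.4 0 0 0;1 0 0 -0.4 0 0 0;1 0 0 -0.6 0 0 0;1 0 0 -0.9 0 0 0;1 0 0 -1.15 0 0 0")

```text
clock: 20.45
tool_pos: [0.6168, 0.1288, 0.1385]
tool_rot: [[-0.161, 0.987, 0.002], [0.987, 0.161, 0.0], [-0.0, 0.002, -1.0]]
wrist_force: [-0.7, 0.5, -2.7]
opening: 0.0458
grip_force: 20.0
```

```bash
python3 held.py .125
```

```text
20.45 [0.6168 0.1288 0.1385] 0.04580147552497104 19.97696265651257
scene 0.69 mask box [186 206] [208 246] pred [184. 203.] [207. 246.]
top none 0.0
wrist 0.68 mask box [208 163] [305 316] pred [203. 163.] [306. 320.]
```

Call:
apply_moves(deltas="1 0 0 -0.1 0 0 0;1 0 0 -0.22 0 0 0;1 0 0 -0.33 0 0 0;1 0 0 -0.42 0 0 0;1 0 0 -0.46 0 0 0")

```text
clock: 21.25
tool_pos: [0.6161, 0.128, 0.1159]
tool_rot: [[-0.16, 0.987, -0.001], [0.987, 0.16, -0.0], [0.0, -0.001, -1.0]]
wrist_force: [-4.5, -1.1, 14.5]
opening: 0.0457
grip_force: 20.0
```

Call:
apply_moves(deltas="1 0 0 0 0 0 0;1 0 0 0 0 0 0")

```text
clock: 21.45
tool_pos: [0.616, 0.128, 0.1161]
tool_rot: [[-0.16, 0.987, -0.001], [0.987, 0.16, -0.0], [0.0, -0.001, -1.0]]
wrist_force: [-2.7, 0.3, 4.9]
opening: 0.0458
grip_force: 20.0
```

Call:
apply_moves(deltas="0 0 0 0.03 0 0 0;0 0 0 0.03 0 0 0;0 0 0 0.03 0 0 0;0 0 0 0.03 0 0 0;0 0 0 0.03 0 0 0")

```text
clock: 21.95
tool_pos: [0.6166, 0.128, 0.1164]
tool_rot: [[-0.16, 0.987, 0.0], [0.987, 0.16, -0.0], [-0.0, 0.0, -1.0]]
wrist_force: [-0.2, 0.5, -0.4]
opening: 0.0779
grip_force: 0.0
```

Call:
apply_moves(deltas="0 0 0 0.5 0 0 0;0 0 0 1.3 0 0 0;0 0 0 2.1 0 0 0;0 -0.1 -0.1 2.5 0 0 0;0 -0.5 -0.6 2.5 0 0 0")

```text
clock: 22.45
tool_pos: [0.5956, 0.0993, 0.2458]
tool_rot: [[-0.163, 0.987, 0.012], [0.987, 0.163, 0.001], [-0.001, 0.012, -1.0]]
wrist_force: [-0.0, -1.2, -0.0]
opening: 0.0872
grip_force: 0.0
```

Call:
apply_moves(deltas="0 -0.6 -0.7 0 0 0 0;0 -1.2 -1.5 0 0 0 0;0 -1.8 -2.3 0 0 0 0;0 -2.4 -3.1 0 0 0 0;0 -2.9 -3.8 0 0 0 0")

```text
clock: 22.95
tool_pos: [0.4448, -0.0933, 0.2416]
tool_rot: [[-0.16, 0.987, -0.0], [0.987, 0.16, -0.0], [-0.0, -0.0, -1.0]]
wrist_force: [0.5, -0.1, 1.1]
opening: 0.087
grip_force: 0.0
```

Call:
apply_moves(deltas="0 -0.27 -0.36 0 0 0 0;0 -0.27 -0.36 0 0 0 0;0 -0.27 -0.36 0 0 0 0")

```text
clock: 23.25
tool_pos: [0.4333, -0.1101, 0.2417]
tool_rot: [[-0.158, 0.987, 0.001], [0.987, 0.158, 0.0], [0.0, 0.001, -1.0]]
wrist_force: [0.7, 0.2, 0.3]
opening: 0.0869
grip_force: 0.0
```

```bash
python3 w.py w5 .433,-.110,.15
```

```text
23.25 [ 0.4333 -0.1101  0.2417] [[-0.158, 0.987, 0.001], [0.987, 0.158, 0.0], [0.0, 0.001, -1.0]]
62.23784859877204 [[0.987, 0.152, 0.047, 0.421], [0.159, -0.944, -0.29, -0.03], [0.001, 0.294, -0.956, 0.403], [0.0, 0.0, 0.0, 1.0]]
0.94 476 28 3419
0.84 258 176 3136
0.8 298 75 1819
0.68 470 94 3314
0.56 451 148 2228
```

View pics/w5.png

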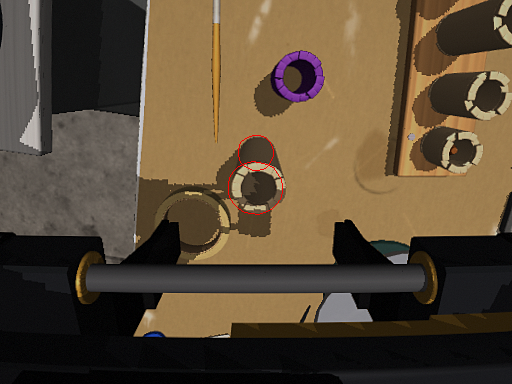

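Rim at (257,187) matches the 150 mm ring. Grasping.

Call:
apply_moves(deltas="0 0 0 -0.6 0 0 0;0 0 0 -1.5 0 0 0;0 0 0 -2.3 0 0 0;0 0 0 -2.62 0 0 0;1 0 0 -2.62 0 0 0", grip_force=25)

```text
clock: 23.85
tool_pos: [0.4321, -0.1081, 0.1082]
tool_rot: [[-0.162, 0.987, -0.005], [0.987, 0.162, 0.003], [0.004, -0.004, -1.0]]
wrist_force: [0.4, -0.6, 0.5]
opening: 0.0839
grip_force: 0.0
```

Call:
apply_moves(deltas="1 0 0 0 0 0 0;1 0 0 0 0 0 0;1 0 0 0 0 0 0;1 0 0 0 0 0 0;1 0 0 0 0 0 0")

```text
clock: 24.35
tool_pos: [0.4334, -0.1102, 0.1112]
tool_rot: [[-0.16, 0.987, 0.002], [0.987, 0.16, -0.001], [-0.001, 0.001, -1.0]]
wrist_force: [-0.5, 0.9, -0.1]
opening: 0.0469
grip_force: 0.4
```

Call:
apply_moves(deltas="1 0 0 0 0 0 0;1 0 0 0 0 0 0;1 0 0 0 0 0 0;1 0 0 0.2 0 0 0;1 0 0 0.6 0 0 0")

```text
clock: 24.85
tool_pos: [0.4312, -0.1091, 0.1398]
tool_rot: [[-0.16, 0.987, -0.005], [0.987, 0.16, 0.003], [0.003, -0.005, -1.0]]
wrist_force: [0.7, -1.1, -2.1]
opening: 0.0451
grip_force: 25.0
```

Call:
apply_moves(deltas="1 0 0 0.8 0 0 0;1 0 0 1.7 0 0 0;1 0 0 2.6 0 0 0;1 0 0 3 0 0 0;1 0 0 3 0 0 0")

```text
clock: 25.35
tool_pos: [0.4342, -0.1106, 0.2935]
tool_rot: [[-0.16, 0.987, 0.006], [0.987, 0.16, -0.003], [-0.004, 0.005, -1.0]]
wrist_force: [0.2, -0.6, -2.5]
opening: 0.0452
grip_force: 25.0
```

```bash
python3 held.py .15
```

```text
25.35 [ 0.4342 -0.1106  0.2935] 0.04523501338199959 24.96180689697212
scene 0.82 mask box [289 121] [308 174] pred [287. 118.] [308. 173.]
top none 0.0
wrist 0.69 mask box [207 157] [303 318] pred [203. 156.] [306. 320.]
```

Call:
apply_moves(deltas="1 0.3 0.5 0.1 0 0 0;1 0.75 1.25 0.1 0 0 0;1 1.2 2.0 0.1 0 0 0;1 1.6 2.8 0.1 0 0 0;1 2.05 3.6 0.1 0 0 0")

```text
clock: 26.15
tool_pos: [0.5352, 0.0716, 0.2938]
tool_rot: [[-0.16, 0.987, -0.004], [0.987, 0.16, -0.0], [0.001, -0.004, -1.0]]
wrist_force: [0.9, -1.2, -2.5]
opening: 0.0454
grip_force: 25.0
```

Call:
apply_moves(deltas="1 0.35 0.65 0 0 0 0;1 0.8 1.3 0 0 0 0;1 1.15 2.0 0 0 0 0;1 1.42 2.43 0 0 0 0;1 1.42 2.43 0 0 0 0")

```text
clock: 26.65
tool_pos: [0.6073, 0.1946, 0.2929]
tool_rot: [[-0.164, 0.987, -0.002], [0.987, 0.164, 0.001], [0.001, -0.002, -1.0]]
wrist_force: [-0.4, -0.8, -2.5]
opening: 0.0455
grip_force: 25.0
```

Call:
apply_moves(deltas="1 0 0 0 0 0 0;1 0 0 -0.3 0 0 0;1 0 0 -0.8 0 0 0;1 0 0 -1.3 0 0 0;1 0 0 -1.7 0 0 0")

```text
clock: 27.15
tool_pos: [0.6049, 0.1898, 0.2085]
tool_rot: [[-0.159, 0.987, -0.004], [0.987, 0.159, -0.001], [-0.0, -0.004, -1.0]]
wrist_force: [-0.4, -0.1, -1.6]
opening: 0.0453
grip_force: 25.0
```

```bash
python3 held.py .15
```

```text
27.15 [0.6049 0.1898 0.2085] 0.0453173868175387 24.963313451735303
scene 0.61 mask box [173 213] [198 255] pred [171. 203.] [198. 255.]
top none 0.12232394903486686
wrist 0.69 mask box [207 160] [304 318] pred [203. 157.] [306. 320.]
```

Call:
apply_moves(deltas="1 0 0 0 0 0 0;1 0 0 -0.2 0 0 0;1 0 0 -0.5 0 0 0;1 0 0 -0.8 0 0 0;1 0 0 -1 0 0 0")

```text
clock: 27.95
tool_pos: [0.6059, 0.1915, 0.1593]
tool_rot: [[-0.16, 0.987, -0.001], [0.987, 0.16, -0.0], [-0.0, -0.001, -1.0]]
wrist_force: [0.1, 0.2, -2.3]
opening: 0.0449
grip_force: 25.0
```

Call:
apply_moves(deltas="1 0 0 0 0 0 0;1 0 0 0 0 0 0;1 0 0 -0.1 0 0 0;1 0 0 -0.2 0 0 0;1 0 0 -0.28 0 0 0")

```text
clock: 28.45
tool_pos: [0.6065, 0.1915, 0.1464]
tool_rot: [[-0.16, 0.987, 0.0], [0.987, 0.16, 0.0], [-0.0, 0.0, -1.0]]
wrist_force: [-1.0, -0.4, -2.1]
opening: 0.0452
grip_force: 25.0
```

Call:
apply_moves(deltas="1 0 0 -0.04 0 0 0;1 0 0 -0.08 0 0 0;1 0 0 -0.11 0 0 0;1 0 0 -0.11 0 0 0;1 0 0 -0.11 0 0 0")

```text
clock: 28.95
tool_pos: [0.6066, 0.1916, 0.1412]
tool_rot: [[-0.16, 0.987, 0.0], [0.987, 0.16, 0.0], [-0.0, 0.0, -1.0]]
wrist_force: [0.1, 0.5, -1.2]
opening: 0.0449
grip_force: 25.0
```

Call:
apply_moves(deltas="1 0 0 -0.01 0 0 0;1 0 0 -0.02 0 0 0;1 0 0 -0.03 0 0 0;1 0 0 -0.03 0 0 0")

```text
clock: 29.35
tool_pos: [0.6068, 0.1915, 0.1411]
tool_rot: [[-0.16, 0.987, 0.001], [0.987, 0.16, -0.0], [-0.0, 0.001, -1.0]]
wrist_force: [-2.0, -0.9, 6.4]
opening: 0.0452
grip_force: 25.0
```

Seated. Release, retreat upward, and verify.

Call:
apply_moves(deltas="0 0 0 0.01 0 0 0;0 0 0 0.01 0 0 0;0 0 0 0.01 0 0 0;0 0 0 0.01 0 0 0;0 0 0 0.01 0 0 0")

```text
clock: 29.85
tool_pos: [0.6064, 0.1915, 0.1398]
tool_rot: [[-0.16, 0.987, -0.0], [0.987, 0.16, -0.0], [0.0, -0.0, -1.0]]
wrist_force: [0.7, 0.1, -0.3]
opening: 0.0775
grip_force: 0.0
```

Call:
apply_moves(deltas="0 0 0 0.01 0 0 0;0 0 0 0.4 0 0 0;0 0 0 1.2 0 0 0;0 0 0 2 0 0 0;0 0 0 2.6 0 0 0")

```text
clock: 30.35
tool_pos: [0.6072, 0.1917, 0.2726]
tool_rot: [[-0.16, 0.987, 0.003], [0.987, 0.16, 0.0], [-0.0, 0.003, -1.0]]
wrist_force: [1.7, -1.3, -0.0]
opening: 0.0872
grip_force: 0.0
```

Call:
apply_moves(deltas="0 -0.6 -0.7 0 0 0 0;0 -1.2 -1.6 0 0 0 0;0 -1.8 -2.5 0 0 0 0;0 -2.4 -3.3 0 0 0 0;0 -2.9 -4.1 0 0 0 0")

```text
clock: 30.85
tool_pos: [0.4628, -0.01, 0.2702]
tool_rot: [[-0.161, 0.987, 0.0], [0.987, 0.161, -0.0], [-0.0, 0.0, -1.0]]
wrist_force: [-0.4, 0.4, 0.7]
opening: 0.0875
grip_force: 0.0
```

Call:
apply_moves(deltas="0 -0.1 -0.9 0 0 0 0;0 -0.2 -1.8 0 0 0 0;0 -0.3 -2.6 0 0 0 0;0 -0.3 -2.8 0 0 0 0;0 -0.3 -2.8 0 0 0 0")

```text
clock: 31.35
tool_pos: [0.4494, -0.1504, 0.2701]
tool_rot: [[-0.157, 0.988, 0.0], [0.988, 0.157, -0.0], [-0.0, 0.0, -1.0]]
wrist_force: [-0.2, -0.9, 0.5]
opening: 0.0874
grip_force: 0.0
```

```bash
python3 - <<'E'
from h import *
o=[]
for n,s in(('scene',np.s_[130:330,120:340]),('top',np.s_[120:260,90:310])):
    k=capture(n);im=cv2.cvtColor(k['img'],cv2.COLOR_RGB2BGR)
    if n=='scene':
        D=dow(.6217,.0965,.1587)
        for d,h in zip(D,(.05,.075,.1,.125,.15,.175)):
            cv2.polylines(im,[proj(k,cyl(*d,h,.03)[24:]).round().astype(np.int32)],True,(0,0,255))
    o.append(cv2.resize(im[s],(220*2,(s[0].stop-s[0].start)*2)))
cv2.imwrite('pics/f.png',np.hstack([cv2.resize(a,(400,360)) for a in o]))
E
```

```text
(no output)
```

View pics/f.png

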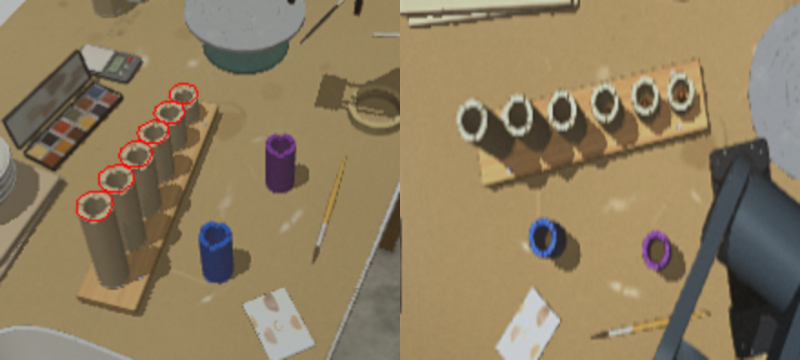

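All six props stand upright in rising order. Their rims sit on the predicted seated rings, from (183,95) to (95,207), and the look-alikes are untouched.

```bash
python3 -c "
from rig import *
print(sign_off())"
```

```text
the job is handed in; nothing more can be done
None
```

The four loose props (75, 100, 125 and 150 mm) are on the four inner dowels, so the row rises from the 50 mm to the 175 mm end prop. All were lowered until seated, the final pictures show all six upright on the rack, and the job was handed in at about 31 s of the 99 s allowed.

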